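Square a carton into the parcel gauge and close the cursor on it

ROBOT

A 6-joint arm with a two-finger parallel gripper is mounted at the origin on the work surface. World frame = base frame: x ahead of the robot, y to its left, z up, the work surface at z = 0. Lengths are in mm, angles in rad, forces in N, time in s.
With the tool pointing down it reaches from about 350 to 775 mm from the base axis. Payload 5.5 kg.
Tool frame: the origin (TCP) lies on the centre line of the jaws, within the pads' length; the fingertips stand 25 mm ahead of it and the grasp point (between the pads) lies 6 mm ahead of it; z points along the fingers, y is the direction in which the jaws open and shut (so a half turn about z gives the same grasp; the last joint's range is limited). The gripper opens to 85 mm and grips with 20 to 120 N. Pads are 22 mm wide; open, the fingers measure 114 mm over their backs; the gripper's body (76 mm by 85 mm) begins 54 mm behind the grasp point. The pads swing forward as they close: fully open they stand 13 mm farther back than shut.
Start: joints at [1.008, 0.313, 0.046, 1.304, 0, 1.431], TCP at [235.961, 524.4, 221.923] pointing down, gripper open.
Joint ranges: [-2.76, 2.76], [-0.86, 1.69], [-1.03, 1.26], [-2.2, 2.34], [-1.47, 1.5], [-3.14, 3.14]. Speed limits (rad/s): [2.57, 2.57, 3.14, 3.14, 3.14, 3.14].

INTERFACE

Orientations are given as a 3x3 rotation matrix whose columns are the frame's x, y, z axes.
In Python, from bench import observe, get_image, camera_model, job_done gives the robot as it stands.
- The arm moves only by the shell command python3 -m inch 'ROWS' [FORCE]. ROWS is JSON, a list of rows, each a list of 5 numbers: the opening, from 0 (shut) to 1 (fully open), then the shift along the tool's x, y, z in cm, then the turn about the tool's z in rad. A call has 1 to 8 rows; each row shifts and turns the commanded pose from where the row before left it, along the tool's axes as they then stand; what a row does not reach is not made up. A row lasts 1/12 s, in which the tool goes at most 41.7 mm and 7.16 degrees, less where a joint would pass 70% of its speed; a pose out of reach is approached as far as the arm can. A call is refused whole if a number of a shift passes 4.17 or a number of a turn 0.125, either way. A call with a gripper value outside its range is refused whole. The fingers move at their own pace and stop on an object; FORCE is the grip in N (left out, the last holds). Time passes only in rows, so rows that do not move let the fingers close. It gives the time, the measured TCP pose, the force and the opening at its end, in the units of the state.
- observe(): the state, without advancing time (a new reading comes with each control period).
- get_image(name): name is "side" or "top"; returns (picture, depth): 480x640x3 uint8, red, green, blue; 480x640 float32, mm along the optical axis (not along the pixel's ray), 0 where there is no reading.
- camera_model(name): a dict with "intrinsics" (3x3 intrinsics, pixels), "dist_coeffs" ([k1, k2, p1, p2, k3] as OpenCV has them; the pictures are not rectified), "T" (4x4, takes a point from camera to world coordinates). Camera axes: x right, y down, z forward; pixel columns grow to the right and rows downward; lengths in mm; the calibration is good to about 2 mm. A picture is of the moment at which its call begins. camera_model takes no time and is no camera call.
- job_done(): hands the job in, once; it reports no verdict.
The state is a dict: "clock": time; "q": joint angles; "joint_vel": joint speeds; "joint_efforts": joint torques, N m; "tcp_pos": TCP position; "tool_rot": TCP orientation; "ft_force": force on the tool from outside, world axes, zero at the start; "ft_torque": the same for the moment, N m; "opening": opening from 0.0 (shut) to 1.0 (fully open).
Only numpy, scipy, OpenCV 4.12 (cv2) and the standard library are available. Lean on these libraries where they do the work, as an engineer would, in place of code of your own. Each camera call takes 0.05 s, during which the arm holds its last target.

TASK

Measure the brown carton for its courier label: push it along the counter into the corner of the aluminium parcel gauge, its long side flush against the long rail and its end flush against the short rail, with the red cursor still standing clear of it. Then push the red cursor along the long rail until it touches the carton's free end, leaving the carton snug in the corner. Only push, never lift or tip the carton, and leave the mug, tape dispenser, small box and screwdriver where they are.

Things in the scene. Friction and masses are not known exactly. Their poses are not given: they have to be found in the camera images.
- gauge: Parcel gauge fixed to the counter: an L of two aluminium rails 16 mm wide, 35 mm high, with black scale marks. Origin: inside corner of the L, on the counter. The long rail runs 460 mm along its -y (inner face: plane x = 0), the short rail 170 mm along -x (inner face: plane y = 0); the carton belongs at x < 0, y < 0. z is up. Place and yaw vary.
- carton: Brown cardboard carton, 100 mm (x) by 150 mm (y, long side) by 70 mm high, 0.3 to 0.6 kg, loose. Origin: centre of its underside. Starts some cm from both rails, yaw within 0.35 rad of the gauge's; the side with the blue band (-x) faces away from the long rail and stays so. Home: centre at x = -50, y = -75 mm of the gauge, axes parallel to its axes.
- cursor_face (a point): Middle of the carton-side (+y) face of the red cursor's blade, 31 mm from the long rail, 25 mm above the counter; axes as the gauge's. The blade stands inward from the rail (gauge x -1 to -61 mm), 12 mm thick along y, 4 to 47 mm above the counter; push its other face, 12 mm towards -y. A 30 mm square saddle, top at 46 mm, rides on the rail.
- cursor (a joint): Sliding of the cursor along the long rail in m: 0 when its carton-side face is 400 mm from the corner, growing towards the corner (the face is at gauge y = -0.400 + value), at most 0.38. It stays where it is left and takes about 1.5 N to slide. It starts between 0 and 0.06.
- dispenser: Black desk tape dispenser, 55 mm by 130 mm (its y), 76 mm high, loose. Origin: centre of its underside. Not to be moved.
- mug: Blue ceramic mug, 78 mm across and 85 mm high, handle towards its +y, loose. Origin: centre of its underside. Not to be moved.
- smallbox: Small white box with an orange band, 55 by 55 by 80 mm high, loose. Origin: centre of its underside. Not to be moved.
- screwdriver: Screwdriver with a green handle lying on the counter along its own x, handle to -x, loose. Not to be moved.
Mind the look-alikes: they are no part of the job. There is more than one size of the carton; the job needs the smaller.

How it is judged (in metres and radians):
On the way, in this order (a step that is already met when the one before it is completed fails the run):
1. the carton is flush in the corner (gaps under 4 mm, within 0.035 rad), the cursor still at least 10 mm clear of it (x of carton in the frame of gauge between -0.054 and -0.046 m and y of carton in the frame of gauge between -0.079 and -0.071 m and angle between the x axis of carton and the x axis of gauge, either way round below 0.035 rad and height (world z) of carton below 0.006 m and angle between carton's own z axis and vertical below 0.04 rad and y of cursor_face in the frame of carton below -0.085 m), for 0.2 s.
2. the cursor has been pushed up to the carton's free end (y of cursor_face in the frame of carton between -0.079 and -0.071 m), for 0.2 s.
At the end, for the whole second after the job is handed in: The carton stands flat on the counter and at rest in the gauge's corner, under 4 mm from each rail and within 0.035 rad of parallel, and the cursor's face is at rest under 4 mm from its free end (all of step 2 and x of carton in the frame of gauge between -0.054 and -0.046 m and y of carton in the frame of gauge between -0.079 and -0.071 m and angle between the x axis of carton and the x axis of gauge, either way round below 0.035 rad and height (world z) of carton below 0.006 m and angle between carton's own z axis and vertical below 0.04 rad and linear speed of carton below 0.01 m/s and velocity of joint cursor below 0.01 m/s); the robot touches nothing.
It fails at once if the carton is lifted or tipped (height (world z) of carton above 0.012 m or angle between carton's own z axis and vertical above 0.15 rad).
It fails at once if the tape dispenser is moved by more than 15 mm (distance of dispenser from where it was at the start of the episode above 0.015 m).
It fails at once if the mug is moved by more than 15 mm (distance of mug from where it was at the start of the episode above 0.015 m).
It fails at once if the small box is moved by more than 15 mm (distance of smallbox from where it was at the start of the episode above 0.015 m).
It fails at once if the screwdriver is moved by more than 15 mm (distance of screwdriver from where it was at the start of the episode above 0.015 m).
It also fails if it takes over 72 s, if anything falls off the work surface, if the arm or the gripper's body presses on something with over 40 N, if the wrist force passes 120 N, or if a joint passes its speed limit or range.

## Working session

There is one attempt and no reset: what is moved stays moved. The work goes in short steps, Python scripts to look and compute and a shell command to move; the robot and the scene stay as the last step left them, time stands still between calls to the robot, and variables do not carry over. Pictures are saved under pics/ and viewed, and the job is handed in when it is done.

```bash
mkdir -p pics; ls; python3 - <<'E'
from bench import *
import cv2
s=observe();print(s)
for n in("side","top"):
    p,d=get_image(n);cv2.imwrite(f"pics/{n}0.png",p[:,:,::-1]);
    import numpy as np
    np.savez(f"pics/{n}0.npz",p=p,d=d)
    print(camera_model(n))
E
```

```text
pics
{'clock': 0.0, 'q': array([1.00841494e+00, 3.14007578e-01, 4.49965854e-02, 1.30359586e+00,
       5.84435125e-05, 1.43120841e+00]), 'joint_vel': array([-0.00020931,  0.00010248,  0.00058879,  0.00072603,  0.0010872 ,
       -0.00160962]), 'joint_efforts': array([ 7.29208168e-04, -4.80626929e+01,  2.98531401e+01,  1.93156314e-02,
       -1.40462471e-04,  1.83494819e-05]), 'tcp_pos': array([235.63650514, 523.93561876, 221.01199907]), 'tool_rot': array([[-9.11946135e-01,  4.10308686e-01, -1.01482111e-03],
       [ 4.10309824e-01,  9.11944953e-01, -1.50052368e-03],
       [ 3.09783091e-04, -1.78478784e-03, -9.99998359e-01]]), 'ft_force': array([-0.18207172, -0.62269848,  0.55929154]), 'ft_torque': array([-0.0337223 ,  0.02520211, -0.03663541]), 'opening': 0.9979478702205835}
{'intrinsics': array([[571.04987595,   0.        , 315.3246759 ],
       [  0.        , 571.04987595, 241.13486476],
       [  0.        ,   0.        ,   1.        ]]), 'dist_coeffs': array([-0.11654198,  0.        ,  0.        ,  0.        ,  0.        ]), 'T': array([[ 9.93872262e-01, -7.75413114e-02,  7.8773
[... 193 characters left out ...]
367494e+03],
       [ 0.00000000e+00,  0.00000000e+00,  0.00000000e+00,
         1.00000000e+00]])}
{'intrinsics': array([[484.6207604 ,   0.        , 318.43678984],
       [  0.        , 484.6207604 , 232.97006548],
       [  0.        ,   0.        ,   1.        ]]), 'dist_coeffs': array([-0.0576009,  0.       ,  0.       ,  0.       ,  0.       ]), 'T': array([[ 2.45353616e-02, -9.93408710e-01,  1.11969424e-01,
         4.01830958e+02],
       [-9.99698088e-01, -2.45291327e-02,  1.43342637e-03,
        -9.59798456e+01],
       [ 1.32253462e-03, -1.11970789e-01, -9.93710619e-01,
         1.12564624e+03],
       [ 0.00000000e+00,  0.00000000e+00,  0.00000000e+00,
         1.00000000e+00]])}
```

View pics/side0.png

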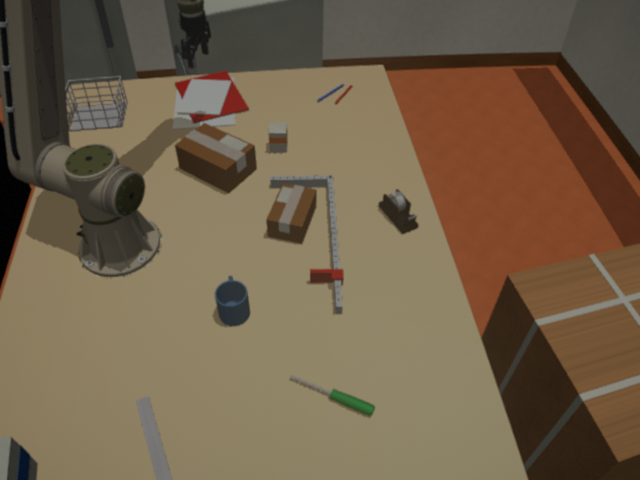

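View pics/top0.png

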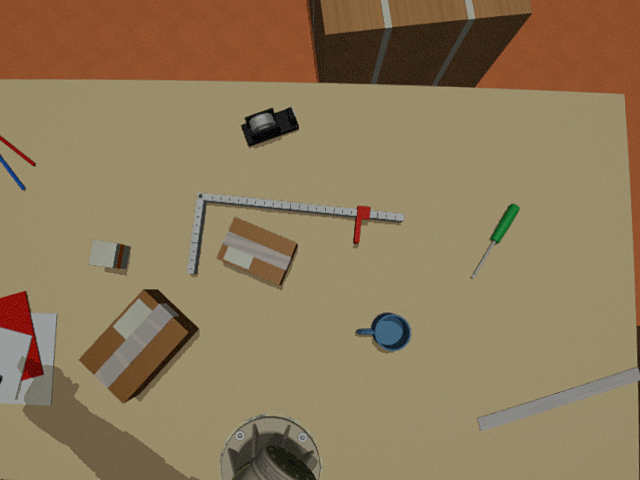

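The top view shows the L's corner at about (203,198). The long rail runs right to (403,217) and the red cursor is at about (360,225). The small carton is at about (258,252), inside the L and yawed. The larger look-alike is at (138,345), and the mug at (388,332) is well clear. Next I'll measure positions from depth.

```bash
cat > h.py <<'E'
import numpy as np, cv2
from bench import *
def world(n,d):
    c=camera_model(n);K=c["intrinsics"];T=c["T"]
    v,u=np.mgrid[0:480,0:640]
    pts=np.stack([u,v],-1).reshape(-1,1,2).astype(np.float64)
    xy=cv2.undistortPoints(pts,K,c["dist_coeffs"]).reshape(480,640,2)
    P=np.dstack([xy*d[...,None],d])
    return P@T[:3,:3].T+T[:3,3]
def rays(n):
    c=camera_model(n);K=c["intrinsics"];T=c["T"]
    v,u=np.mgrid[0:480,0:640]
    pts=np.stack([u,v],-1).reshape(-1,1,2).astype(np.float64)
    xy=cv2.undistortPoints(pts,K,c["dist_coeffs"]).reshape(480,640,2)
    return np.dstack([xy,np.ones((480,640))])@T[:3,:3].T, T[:3,3]
def onplane(n,z):
    r,o=rays(n)
    return o+r*((z-o[2])/r[...,2])[...,None]
E
python3 - <<'E'
from h import *
z=np.load("pics/top0.npz");p,d=z["p"],z["d"]
W=world("top",d)
for uv in [(300,240),(260,240),(238,260),(320,208),(195,240),(360,213),(357,235),(390,318),(450,330),(150,300)]:
    print(uv,W[uv[1],uv[0]].round(1),p[uv[1],uv[0]])
H=W[...,2]
def box(m,n,zp):
    m=m.astype(np.uint8)
    k,l,s,c=cv2.connectedComponentsWithStats(m)
    for i in range(1,k):
        if s[i,4]>60:
            P=onplane("top",zp)[l==i][:,:2].astype(np.float32)
            r=cv2.minAreaRect(P);print(n,s[i],np.round(r[0],1),np.round(r[1],1),round(r[2],1))
            print(cv2.boxPoints(r).round(1).tolist())
box((H>60)&(H<85),"70",70)
roi=np.zeros_like(H,bool);roi[180:290,180:420]=1
box((H>25)&(H<41)&roi,"35",35)
hsv=cv2.cvtColor(p,cv2.COLOR_RGB2HSV)
red=((hsv[...,0]<6)|(hsv[...,0]>174))&(hsv[...,1]>150)&roi
box(red,"red",46)
E
```

```text
(300, 240) [511.2 -51.7  -1.5] [154 141 107]
(260, 240) [502.2  33.2  69.5] [122  83  47]
(238, 260) [457.4  80.4  64.7] [153 159 146]
(320, 208) [581.9 -96.6  35.7] [151 155 151]
(195, 240) [501.9 185.6  33.3] [152 153 153]
(360, 213) [ 571.7 -187.3   42.3] [153  32  27]
(357, 235) [ 520.8 -180.8   47.9] [151  21  16]
(390, 318) [ 336.3 -263.1    4.2] [42 66 81]
(450, 330) [ 311.4 -402.8   -0.8] [156 142 107]
(150, 300) [366.  258.9  96.8] [114  79  43]
70 [248 111  26  22 291] [771.2  40.9] [43.9 49.2] 20.5
[[742.0, 56.20000076293945], [759.2000122070312, 10.199999809265137], [800.4000244140625, 25.5], [783.2000122070312, 71.5999984741211]]
70 [ 216  217   81   67 3142] [480.6  40.7] [151.9 100. ] 68.8
[[406.5, -12.0], [499.70001220703125, -48.20000076293945], [554.7000122070312, 93.4000015258789], [461.5, 129.60000610351562]]
70 [ 89 239  31  29 704] [463.9 376.7] [63.7 56.1] 83.4
[[432.29998779296875, 348.29998779296875], [488.1000061035156, 341.79998779296875], [495.3999938964844, 405.1000061035156], [439.70001220703125, 411.6000061035156]]
70 [127 289  66 113 319] [262.1 235.5]
[... 881 characters left out ...]
62939453], [63.099998474121094, 37.29999923706055], [36.400001525878906, 85.0999984741211]]
35 [ 187  193  170   81 1747] [506.9  10.5] [370.1 184.1] 86.0
[[402.20001220703125, -167.6999969482422], [585.9000244140625, -180.5], [611.5, 188.6999969482422], [427.8999938964844, 201.5]]
35 [370 210  34  11 243] [ 569.6 -248.3] [76.6 17.3] 85.0
[[557.7000122070312, -285.79998779296875], [574.9000244140625, -287.29998779296875], [581.5, -210.89999389648438], [564.2999877929688, -209.39999389648438]]
red [354 206  16  37 284] [ 545.5 -191.1] [29.5 83.6] 84.3
[[502.3999938964844, -201.60000610351562], [585.5999755859375, -210.0], [588.5, -180.60000610351562], [505.29998779296875, -172.3000030517578]]
```

```bash
cat >> h.py <<'E'
def measure(p,d,verbose=True):
    W=world("top",d);H=W[...,2];P35=onplane("top",35)[...,:2]
    hsv=cv2.cvtColor(p,cv2.COLOR_RGB2HSV)
    m=(H>25)&(H<41)&(hsv[...,1]<60)
    roi=np.zeros_like(m);roi[190:225,215:345]=1;roi[205:222,372:402]=1
    def fit(mm):
        Q=P35[mm].astype(np.float32);l=cv2.fitLine(Q,cv2.DIST_HUBER,0,.01,.01).ravel();return l[:2],l[2:]
    a,ca=fit(m&roi)
    roi2=np.zeros_like(m);roi2[215:270,184:206]=1
    b,cb=fit(m&roi2)
    if a[1]<0:a=-a   # +y gauge
    if b[0]<0:b=-b   # +x gauge
    return a,ca,b,cb
def gauge():
    z=np.load("pics/top0.npz");a,ca,b,cb=measure(z["p"],z["d"])
    yaw=np.mean([np.arctan2(-a[0],a[1]),np.arctan2(b[1],b[0])])
    # weight long rail
    yaw=np.arctan2(-a[0],a[1])
    R=np.array([[np.cos(yaw),-np.sin(yaw)],[np.sin(yaw),np.cos(yaw)]])
    gx=R[:,0]@ca-8; gy=R[:,1]@cb-8
    return R,R@np.array([gx,gy]),yaw,np.arctan2(b[1],b[0])
def carton(p,d,n="top"):
    H=world(n,d)[...,2];P=onplane(n,70)[...,:2]
    m=((H>58)&(H<80)&(P[...,0]>380)&(P[...,0]<640)&(P[...,1]>-130)&(P[...,1]<200)).astype(np.uint8)
    k,l,s,c=cv2.connectedComponentsWithStats(m);i=1+np.argmax(s[1:,4])
    r=cv2.minAreaRect(P[l==i].astype(np.float32));B=cv2.boxPoints(r)
    e=[B[1]-B[0],B[2]-B[1]];e=max(e,key=np.linalg.norm);e=e*np.sign(e[1])
    return np.array(r[0]),r[1],np.arctan2(-e[0],e[1])
def cursorface(p,R,o):
    hsv=cv2.cvtColor(p,cv2.COLOR_RGB2HSV);P=onplane("top",46.5)[...,:2]
    red=((hsv[...,0]<6)|(hsv[...,0]>174))&(hsv[...,1]>150)
    G=(P-o)@R
    red&=(G[...,0]<-20)&(G[...,0]>-62)&(G[...,1]<0)&(G[...,1]>-430)
    return G[red][:,1].max(),G[red][:,1].min(),G[red][:,0].min(),red.sum()
E
python3 - <<'E'
from h import *
R,o,y,y2=gauge();print("gauge",o.round(1),y,y2)
z=np.load("pics/top0.npz");c,s,t=carton(z["p"],z["d"]);print(c,s,t,"rel",(c-o)@R,t-y)
print(cursorface(z["p"],R,o))
E
```

```text
gauge [594.1 171.6] -0.07670375 -0.076250404
[480.57522583  40.63419342] (152.12539672851562, 100.0085678100586) -0.37031826 rel [-103.18431045 -139.28393634] -0.2936145
(np.float64(-350.54052978985635), np.float64(-362.1781184688197), np.float64(-61.828936851735506), np.int64(96))
```

```bash
cat >> h.py <<'E'
def go(gx,gy,z,xang):
    """shift in current tool axes (cm) to gauge point; turn needed so that tool x has gauge angle xang(deg)"""
    R,o,y,_=gauge();s=observe();t=s["tcp_pos"];T=s["tool_rot"]
    tgt=np.r_[o+R@np.array([gx,gy]),z]
    cur=np.arctan2(T[1,0],T[0,0]);want=np.radians(xang)+y
    turn=-((want-cur+np.pi)%(2*np.pi)-np.pi)
    print("t",round(s["clock"],2),"gauge pos",((t[:2]-o)@R).round(1),"z",t[2].round(1),"F",(R.T@s["ft_force"][:2]).round(1),s["ft_force"][2].round(1),"op",round(float(s["opening"]),2))
    print("tool shift cm",(T.T@(tgt-t)/10).round(2),"turn",turn.round(3),"q",s["q"].round(2))
E
python3 -c "
from h import *
go(-215,-130,222,180)"
```

```text
t 0.1 gauge pos [-384.4  323.9] z 221.1 F [-0.3 -1.1] -1.0 op 1.0
tool shift cm [-31.33 -36.95  -0.04] turn -0.346 q [ 1.01  0.31  0.05  1.3  -0.    1.43]
```

```bash
python3 -m inch '[[1,-1,-1.2,0,0],[1,-2,-2.4,0,0],[1,-2.3,-2.7,0,0],[1,-2.3,-2.7,0,0],[1,-2.3,-2.7,0,0],[1,-2.3,-2.7,0,0],[1,-2.3,-2.7,0,0],[1,-2.3,-2.7,0,0]]' && python3 -m inch '[[1,-2.3,-2.7,0,0],[1,-2.3,-2.7,0,0],[1,-2.3,-2.7,0,0],[1,-2.3,-2.7,0,0],[1,-2.3,-2.7,0,0],[1,-2,-2.3,0,0],[1,-1,-1.2,0,0],[1,0,0,0,-0.1]]' && python3 -m inch '[[1,0,0,0,-0.1],[1,0,0,0,-0.1],[1,0,0,0,-0.046],[1,0,0,0,0]]'; python3 -c "
from h import *
go(-215,-130,32,180)"
```

```text
clock: 0.77
tcp_pos: [307.7, 273.2, 221.6]
tool_rot: [[-0.912, 0.41, -0.0], [0.41, 0.912, -0.0], [0.0, -0.0, -1.0]]
ft_force: [0.0, 0.4, 0.4]
opening: 0.998
clock: 1.43
tcp_pos: [371.2, 57.7, 221.7]
tool_rot: [[-0.947, 0.321, 0.0], [0.321, 0.947, -0.001], [-0.0, -0.001, -1.0]]
ft_force: [1.0, -0.0, 0.8]
opening: 0.998
clock: 1.77
tcp_pos: [370.1, 60.2, 221.6]
tool_rot: [[-0.997, 0.076, -0.001], [0.076, 0.997, 0.0], [0.001, 0.0, -1.0]]
ft_force: [-0.2, 0.2, -0.2]
opening: 1.001
t 1.77 gauge pos [-214.8 -128.2] z 221.6 F [-0.2  0.2] -0.2 op 1.0
tool shift cm [ 0.   -0.18 18.96] turn 0.001 q [-0.05 -0.08 -0.4   1.25  0.    0.02]
```

```bash
python3 -m inch '[[1,0,0,3,0],[1,0,0,3.5,0],[1,0,0,3.5,0],[1,0,0,3.5,0],[1,0,0,3,0],[1,0,0,1.5,0],[1,0,0,0.9,0],[1,0,0,0,0]]'; python3 - <<'E'
from h import *
go(-183,-130,32,180)
p,d=get_image("side");cv2.imwrite("pics/s1.png",cv2.resize(p[120:320,150:400,::-1],None,fx=3,fy=3))
E
```

```text
clock: 2.43
tcp_pos: [368.1, 60.6, 30.8]
tool_rot: [[-0.997, 0.078, -0.005], [0.078, 0.997, 0.0], [0.005, -0.0, -1.0]]
ft_force: [0.4, 0.7, -0.1]
opening: 0.999
t 2.43 gauge pos [-216.8 -128. ] z 30.8 F [0.3 0.7] -0.1 op 1.0
tool shift cm [-3.38 -0.19 -0.13] turn -0.001 q [-0.05  0.1  -0.74  0.73  0.    0.03]
```

View pics/s1.png

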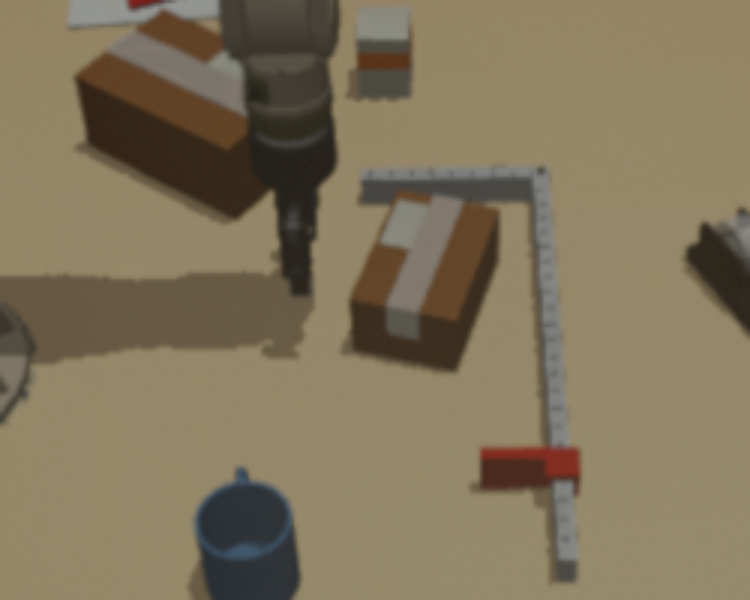

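The side view shows the open fingers low on the counter at about (300,290) in the crop. They face the carton's free long side, with clear space between. Pushing towards the long rail.

```bash
python3 -m inch '[[1,-1,0,0,0],[1,-1,0,0,0],[1,-0.6,0,0,0],[1,-0.5,0,0,0],[1,-0.5,0,0,0],[1,-0.5,0,0,0],[1,-0.5,0,0,0],[1,-0.5,0,0,0]]'; python3 -m inch '[[1,-0.5,0,0,0],[1,-0.5,0,0,0],[1,-0.5,0,0,0],[1,-0.5,0,0,0],[1,-0.5,0,0,0],[1,-0.3,0,0,0],[1,0,0,0,0]]';python3 - <<'E'
from h import *
go(-111,-130,32,180)
p,d=get_image("top");cv2.imwrite("pics/t2.png",cv2.resize(p[150:350,150:420,::-1],None,fx=2.9,fy=2.9))
c,s,t=carton(p,d);R,o,y,_=gauge();print(s,(c-o)@R,t-y)
E
```

```text
clock: 3.15
tcp_pos: [420.8, 56.4, 32.6]
tool_rot: [[-0.997, 0.077, -0.002], [0.077, 0.997, -0.0], [0.002, -0.0, -1.0]]
ft_force: [-2.0, -0.9, 0.1]
opening: 1.001
clock: 3.73
tcp_pos: [450.5, 54.3, 33.1]
tool_rot: [[-0.997, 0.077, 0.001], [0.077, 0.997, 0.0], [-0.001, 0.0, -1.0]]
ft_force: [-0.6, -0.5, 0.9]
opening: 0.999
t 3.73 gauge pos [-134.2 -128. ] z 33.1 F [-0.6 -0.6] 0.9 op 1.0
tool shift cm [-2.32 -0.2   0.11] turn -0.0 q [-0.06  0.23 -0.56  0.77  0.    0.02]
(151.2159423828125, 99.09280395507812) [ -67.29210656 -130.41667589] -0.09666196
```

View pics/t2.png

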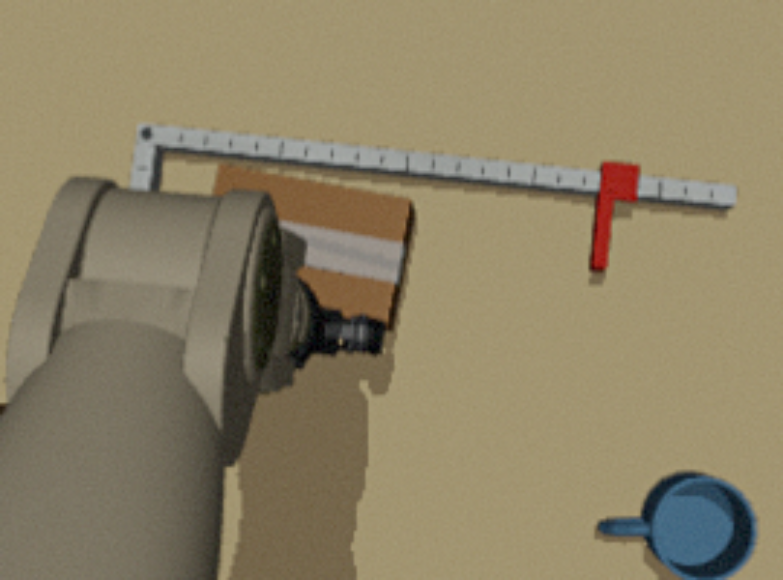

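The carton is following: gauge x is about -67 and its yaw error is down to about -0.1. I'll continue slowly until it seats on the rail.

```bash
python3 -m inch '[[1,-0.3,0,0,0],[1,-0.3,0,0,0],[1,-0.3,0,0,0],[1,-0.3,0,0,0],[1,-0.3,0,0,0],[1,-0.2,0,0,0],[1,-0.2,0,0,0],[1,0,0,0,0]]';python3 - <<'E'
from h import *
go(-111,-130,32,180)
p,d=get_image("top")
c,s,t=carton(p,d);R,o,y,_=gauge();print(s,(c-o)@R,t-y)
E
```

```text
clock: 4.45
tcp_pos: [468.6, 53.0, 32.9]
tool_rot: [[-0.997, 0.076, 0.0], [0.076, 0.997, 0.001], [-0.0, 0.001, -1.0]]
ft_force: [-2.0, 0.2, 1.2]
opening: 0.997
t 4.45 gauge pos [-116.1 -127.8] z 32.9 F [-2.  0.] 1.2 op 1.0
tool shift cm [-0.51 -0.22  0.09] turn 0.0 q [-0.06  0.27 -0.52  0.78  0.    0.02]
(95.7567367553711, 100.173095703125) [ -54.69639459 -153.96409154] 1.5850834
```

```bash
python3 -m inch '[[1,-0.2,0,0,0],[1,-0.15,0,0,0],[1,-0.1,0,0,0],[1,0,0,0,0]]';python3 - <<'E'
from h import *
go(-111,-130,32,180)
E
```

```text
clock: 4.83
tcp_pos: [473.1, 52.6, 32.8]
tool_rot: [[-0.997, 0.077, 0.001], [0.077, 0.997, 0.0], [-0.001, 0.0, -1.0]]
ft_force: [-1.6, 0.7, -1.8]
opening: 0.998
t 4.83 gauge pos [-111.6 -127.9] z 32.8 F [-1.6  0.6] -1.8 op 1.0
tool shift cm [-0.06 -0.21  0.08] turn 0.0 q [-0.06  0.27 -0.51  0.79  0.    0.02]
```

```bash
python3 -m inch '[[1,-0.1,0,0,0],[1,-0.1,0,0,0],[1,0,0,0,0]]';python3 - <<'E'
from h import *
go(-111,-130,32,180)
p,d=get_image("top");cv2.imwrite("pics/t3.png",cv2.resize(p[150:350,150:420,::-1],None,fx=2.9,fy=2.9))
E
```

```text
clock: 5.08
tcp_pos: [474.5, 52.4, 32.8]
tool_rot: [[-0.997, 0.077, -0.0], [0.077, 0.997, 0.0], [0.0, 0.0, -1.0]]
ft_force: [-2.9, 0.3, 0.2]
opening: 1.003
t 5.08 gauge pos [-110.1 -128. ] z 32.8 F [-3.  0.] 0.2 op 1.0
tool shift cm [ 0.09 -0.2   0.08] turn -0.0 q [-0.06  0.28 -0.51  0.79  0.    0.02]
```

View pics/t3.png

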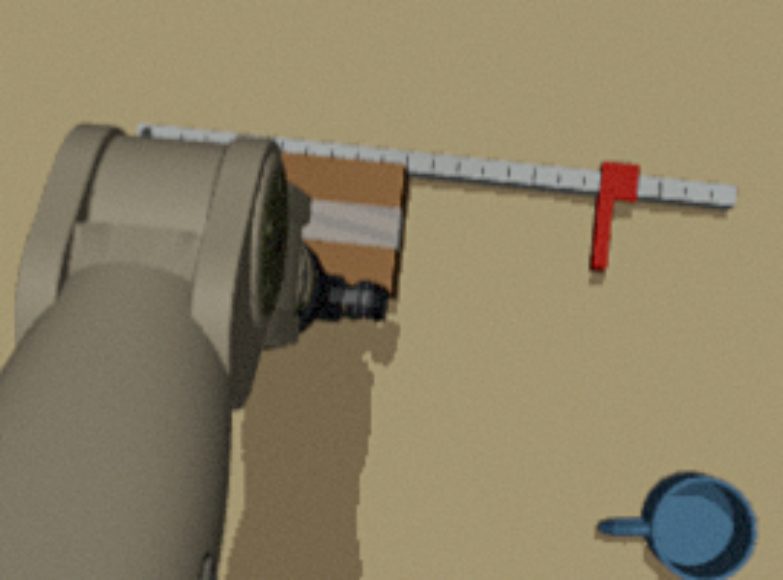

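The carton's long side now looks parallel to the long rail. I'll press until the force rises, then back away.

```bash
python3 -m inch '[[1,-0.1,0,0,0],[1,-0.1,0,0,0],[1,0,0,0,0]]'; python3 -m inch '[[1,-0.1,0,0,0],[1,-0.1,0,0,0],[1,0,0,0,0]]'
```

```text
clock: 5.38
tcp_pos: [474.5, 52.4, 32.7]
tool_rot: [[-0.997, 0.077, -0.004], [0.077, 0.997, 0.0], [0.004, -0.0, -1.0]]
ft_force: [-8.4, 1.1, 5.6]
opening: 1.003
clock: 5.63
tcp_pos: [474.5, 52.4, 32.4]
tool_rot: [[-0.997, 0.077, -0.007], [0.077, 0.997, 0.0], [0.007, -0.0, -1.0]]
ft_force: [-12.8, 1.0, 7.7]
opening: 0.992
```

Seated: the TCP stopped at gauge x -110 and the force rose to 12.8 N. Backing off and measuring.

```bash
python3 -m inch '[[1,0.4,0,0,0],[1,1.5,0,0,0],[1,2.5,0,0,0],[0.5,0,0,-3.5,0.1],[0.5,0,0,-3.5,0.12],[0.5,0,0,-3,0.12],[0.5,0,0,-2,0.12],[0.5,0,0,0,0.12]]'; python3 -m inch '[[0.5,0,0,0,0.12],[0.5,0,0,0,0.12],[0.5,0,0,0,0.12],[0.5,0,0,0,0.12],[0.5,0,0,0,0.12],[0.5,0,0,0,0.12],[0.5,0,0,0,0.12],[0.5,0,0,0,0.12]]'; python3 -m inch '[[0.5,0,0,0,0.03],[0.5,0,0,0,0]]';python3 - <<'E'
from h import *
go(-50,-270,155,90)
p,d=get_image("top");cv2.imwrite("pics/t4.png",cv2.resize(p[150:350,150:420,::-1],None,fx=2.9,fy=2.9))
c,s,t=carton(p,d);R,o,y,_=gauge();print(s,(c-o)@R,t-y)
E
```

```text
clock: 6.3
tcp_pos: [439.4, 55.1, 158.3]
tool_rot: [[-0.788, 0.615, 0.012], [0.615, 0.788, -0.001], [-0.01, 0.007, -1.0]]
ft_force: [1.2, -0.6, -0.6]
opening: 0.502
clock: 6.97
tcp_pos: [436.3, 55.2, 153.5]
tool_rot: [[0.052, 0.999, 0.004], [0.999, -0.052, -0.0], [-0.0, 0.004, -1.0]]
ft_force: [0.2, 0.4, -0.1]
opening: 0.499
clock: 7.13
tcp_pos: [436.2, 55.2, 153.5]
tool_rot: [[0.077, 0.997, 0.003], [0.997, -0.077, -0.0], [-0.0, 0.003, -1.0]]
ft_force: [-0.4, 0.4, 0.4]
opening: 0.502
t 7.13 gauge pos [-148.6 -128.2] z 153.5 F [-0.5  0.4] 0.4 op 0.5
tool shift cm [-14.18   9.86  -0.12] turn -0.0 q [-0.06  0.09 -0.41  1.07 -0.    1.59]
(151.4336395263672, 100.55075073242188) [ -48.58275247 -126.35350445] -0.004983507
```

View pics/t4.png

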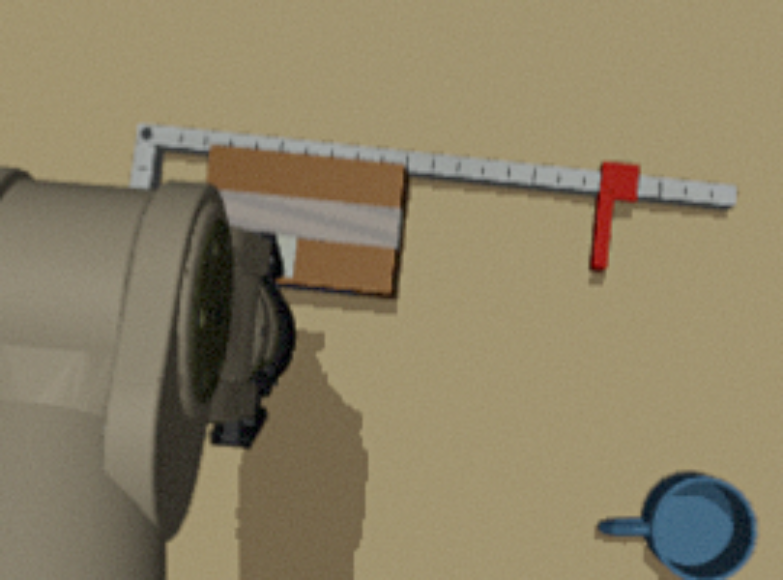

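The carton is parallel to the rail: yaw error -0.005, gauge x about -49, y about -126. Its free end is at about (400,225) in the crop, with a wide gap to the cursor. Next I'll push that end towards the corner.

```bash
python3 -m inch '[[0.5,-2.3,1.9,0,0],[0.5,-2.4,2,0,0],[0.5,-2.4,2,0,0],[0.5,-2.3,2,0,0],[0.5,-2.3,1.96,0,0],[0.5,0,0,0,0],[0.5,0,0,3,0],[0.5,0,0,3.5,0]]'; python3 -m inch '[[0.5,0,0,3,0],[0.5,0,0,1.8,0],[0.5,0,0,0.8,0],[0.5,0,0,0,0]]';python3 - <<'E'
from h import *
go(-50,-160,32,90)
p,d=get_image("side");cv2.imwrite("pics/s5.png",cv2.resize(p[120:320,150:400,::-1],None,fx=3,fy=3))
E
```

```text
clock: 7.85
tcp_pos: [527.6, -70.2, 89.8]
tool_rot: [[0.076, 0.997, 0.008], [0.997, -0.076, -0.002], [-0.001, 0.008, -1.0]]
ft_force: [1.2, -0.2, -0.6]
opening: 0.502
clock: 8.18
tcp_pos: [522.7, -68.1, 30.2]
tool_rot: [[0.075, 0.997, -0.003], [0.997, -0.075, 0.001], [0.001, -0.003, -1.0]]
ft_force: [-0.8, 0.5, 0.6]
opening: 0.498
t 8.18 gauge pos [ -52.9 -244.5] z 30.2 F [-0.9  0.5] 0.6 op 0.5
tool shift cm [ 8.45  0.3  -0.18] turn 0.002 q [-0.28  0.36 -0.38  0.83  0.    1.36]
```

View pics/s5.png

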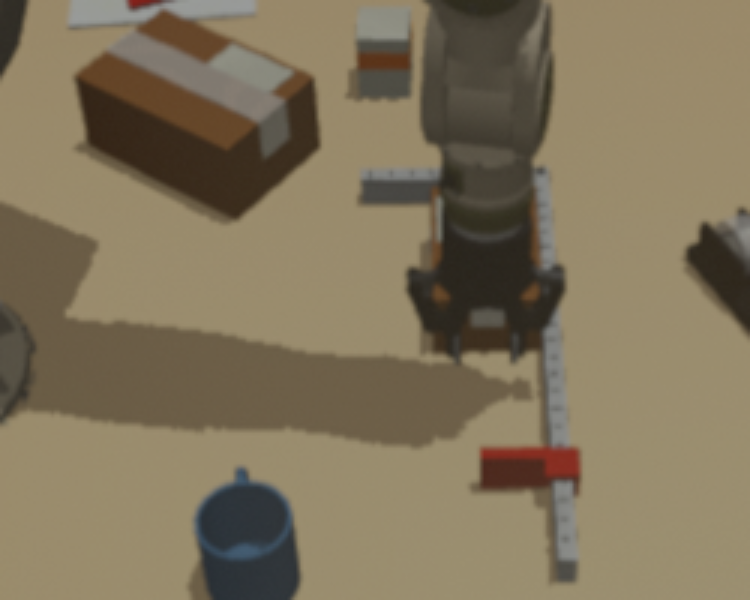

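The fingers (tips at about (455,355) and (515,355) in the crop) are in front of the carton's free end, clear of the rail and the cursor. Pushing.

```bash
python3 -m inch '[[0.5,1,0.2,-0.2,0],[0.5,1,0,0,0],[0.5,0.6,0,0,0],[0.5,0.5,0,0,0],[0.5,0.5,0,0,0],[0.5,0.5,0,0,0],[0.5,0.5,0,0,0],[0.5,0.5,0,0,0]]'; python3 -m inch '[[0.5,0.5,0,0,0],[0.5,0.5,0,0,0],[0.5,0.5,0,0,0],[0.5,0.4,0,0,0],[0.5,0.2,0,0,0],[0.5,0,0,0,0]]';python3 - <<'E'
from h import *
go(-50,-160,32,90)
E
```

```text
clock: 8.9
tcp_pos: [530.5, -18.0, 34.3]
tool_rot: [[0.076, 0.997, 0.001], [0.997, -0.076, -0.001], [-0.001, 0.001, -1.0]]
ft_force: [0.1, -4.1, 3.1]
opening: 0.499
clock: 9.4
tcp_pos: [531.5, 3.8, 33.7]
tool_rot: [[0.075, 0.997, -0.0], [0.997, -0.075, 0.001], [0.001, -0.0, -1.0]]
ft_force: [-0.1, -0.9, -0.3]
opening: 0.499
t 9.4 gauge pos [ -49.6 -172.1] z 33.7 F [-0.  -0.9] -0.3 op 0.5
tool shift cm [ 1.21 -0.04  0.17] turn 0.001 q [-0.14  0.36 -0.37  0.83  0.    1.5 ]
```

```bash
python3 -m inch '[[0.5,0.3,0,0.1,0],[0.5,0.3,0,0,0],[0.5,0.2,0,0,0],[0.5,0.2,0,0,0],[0.5,0.1,0,0,0],[0.5,0,0,0,0]]'; python3 -m inch '[[0.5,0.1,0,0,0],[0.5,0.1,0,0,0],[0.5,0,0,0,0]]';python3 - <<'E'
from h import *
go(-50,-160,32,90)
E
```

```text
clock: 9.9
tcp_pos: [532.2, 14.4, 32.7]
tool_rot: [[0.076, 0.997, -0.0], [0.997, -0.076, 0.001], [0.001, -0.001, -1.0]]
ft_force: [-0.3, -0.9, 1.1]
opening: 0.499
clock: 10.15
tcp_pos: [532.1, 15.2, 32.7]
tool_rot: [[0.077, 0.997, -0.001], [0.997, -0.077, -0.002], [-0.002, -0.001, -1.0]]
ft_force: [-1.2, -5.3, -0.3]
opening: 0.497
t 10.15 gauge pos [ -49.9 -160.7] z 32.7 F [-0.7 -5.4] -0.3 op 0.5
tool shift cm [ 0.07 -0.01  0.07] turn 0.0 q [-0.12  0.37 -0.37  0.83 -0.    1.53]
```

```bash
python3 -m inch '[[0.5,0.1,0,0,0],[0.5,0.1,0,0,0],[0.5,0.1,0,0,0],[0.5,0,0,0,0]]'
```

```text
clock: 10.48
tcp_pos: [531.6, 15.3, 32.8]
tool_rot: [[0.079, 0.997, -0.003], [0.997, -0.079, -0.008], [-0.008, -0.002, -1.0]]
ft_force: [-4.2, -14.4, 1.7]
opening: 0.499
```

Seated on the short rail as well: the TCP stopped at -160.6 with 14 N. I'll back away and go round behind the cursor, where the view is also clear.

```bash
python3 -m inch '[[0.5,-0.4,0,0,0],[0.5,-1.5,0,0,0],[0.5,-3,0,0,0],[0.5,-2,0,0,0],[0.5,0,0,-3.5,0],[0.5,0,0,-3.5,0],[0.2,0,0,-3,0],[0.1,-2,0,0,0]]'; python3 -m inch '[[0,-3,0.3,0,0],[0,-3.5,0.4,0,0],[0,-3.5,0.4,0,0],[0,-3,0.4,0,0],[0,-2.5,0.4,0,0],[0,-1,0,0,0],[0,0,0,0,0]]';python3 - <<'E'
from h import *
go(-31,-410,45,90)
p,d=get_image("top");cv2.imwrite("pics/t6.png",cv2.resize(p[150:350,150:420,::-1],None,fx=2.9,fy=2.9))
c,s,t=carton(p,d);R,o,y,_=gauge();print(s,(c-o)@R,t-y,cursorface(p,R,o))
E
```

```text
clock: 11.15
tcp_pos: [529.7, -68.3, 139.2]
tool_rot: [[0.073, 0.997, 0.01], [0.997, -0.073, 0.0], [0.001, 0.01, -1.0]]
ft_force: [1.4, -0.3, -0.1]
opening: 0.226
clock: 11.73
tcp_pos: [532.5, -237.5, 132.5]
tool_rot: [[0.079, 0.997, 0.0], [0.997, -0.079, 0.001], [0.001, 0.0, -1.0]]
ft_force: [-0.1, -0.5, 0.1]
opening: 0.002
t 11.73 gauge pos [ -30.1 -412.6] z 132.5 F [-0.1 -0.6] 0.1 op 0.0
tool shift cm [ 0.25 -0.09  8.75] turn -0.002 q [-0.56  0.37 -0.1   1.1   0.    1.09]
(152.5989532470703, 100.34574127197266) [-50.24195698 -74.84144725] -0.0046019256 (np.float64(-150.11400162431218), np.float64(-361.5161580362829), np.float64(-32.88584756086223), np.int64(21))
```

View pics/t6.png

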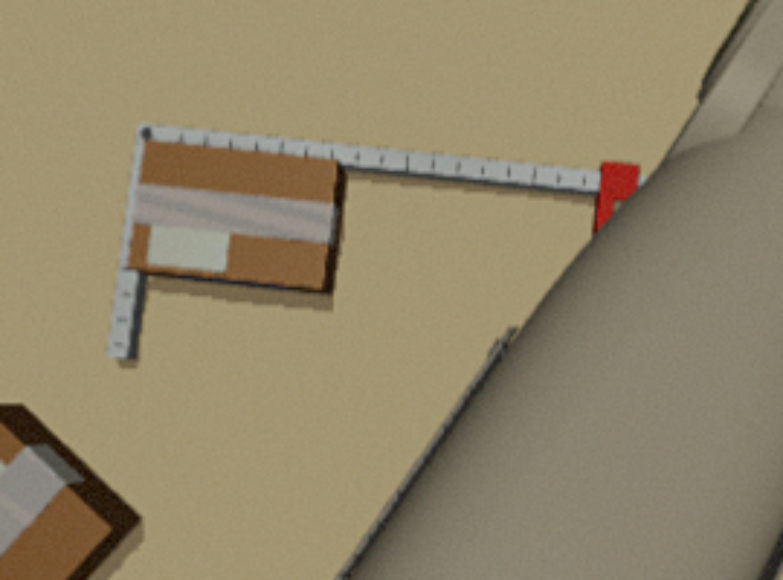

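The carton sits in the corner at gauge (-50.2, -74.8) with yaw error -0.005. The cursor is still far off at about (615,195) in the crop, so step 1 is met. Lowering the closed fingers behind the cursor blade.

```bash
python3 -m inch '[[0,0,-0.1,2.5,0],[0,0,0,3,0],[0,0,0,2,0],[0,0,0,1.2,0],[0,0,0,0,0]]';python3 - <<'E'
from h import *
go(-31,-172,45,90)
p,d=get_image("side");cv2.imwrite("pics/s7.png",cv2.resize(p[120:320,150:400,::-1],None,fx=3,fy=3))
E
```

```text
clock: 12.2
tcp_pos: [529.1, -231.9, 42.7]
tool_rot: [[0.074, 0.997, -0.005], [0.997, -0.074, 0.005], [0.004, -0.006, -1.0]]
ft_force: [-0.3, 0.9, 0.2]
opening: -0.003
t 12.2 gauge pos [ -33.9 -407.3] z 42.7 F [-0.4  0.8] 0.2 op -0.0
tool shift cm [23.53  0.36 -0.13] turn 0.003 q [-0.55  0.44 -0.23  0.91  0.    1.09]
```

View pics/s7.png

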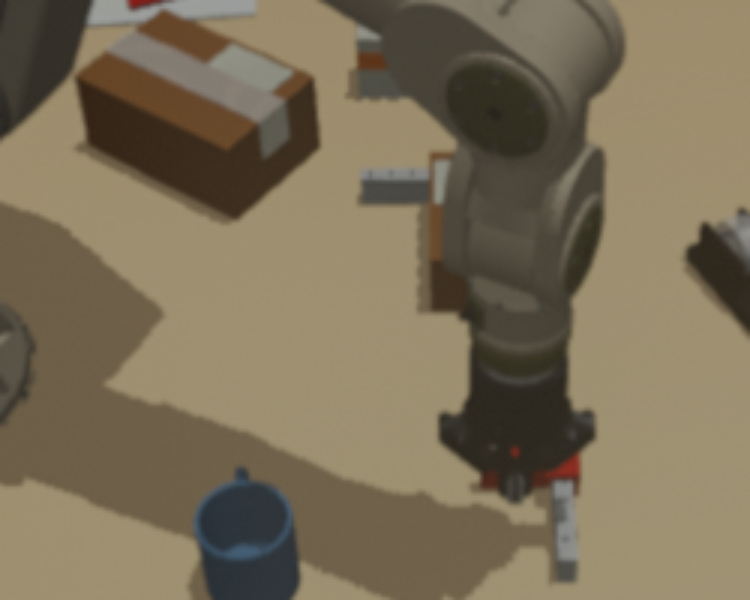

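The closed fingers are behind the blade at about (515,485) in the crop, clear of the rail. Pushing the cursor.

```bash
python3 -m inch '[[0,1,0.2,-0.2,0],[0,1,0.1,0,0],[0,0.8,0,0,0],[0,0.7,0,0,0],[0,0.8,0,0,0],[0,1,0,0,0],[0,1,0,0,0],[0,1,0,0,0]]'; python3 -m inch '[[0,1,0,0,0],[0,1,0,0,0],[0,1,0,0,0],[0,1,0,0,0],[0,1,0,0,0],[0,1,0,0,0],[0,1,0,0,0],[0,1,0,0,0]]';python3 - <<'E'
from h import *
go(-31,-172,45,90)
E
```

```text
clock: 12.92
tcp_pos: [540.0, -162.1, 47.9]
tool_rot: [[0.076, 0.997, 0.0], [0.997, -0.076, 0.0], [0.0, 0.0, -1.0]]
ft_force: [-0.2, 0.4, -0.8]
opening: 0.001
clock: 13.58
tcp_pos: [546.2, -82.4, 47.9]
tool_rot: [[0.076, 0.997, 0.0], [0.997, -0.076, 0.0], [0.0, 0.0, -1.0]]
ft_force: [-0.4, -0.1, -0.1]
opening: -0.001
t 13.58 gauge pos [ -28.4 -256.9] z 47.9 F [-0.4 -0.2] -0.1 op -0.0
tool shift cm [ 8.49 -0.26  0.29] turn 0.001 q [-0.3   0.38 -0.3   0.89  0.    1.35]
```

```bash
python3 - <<'E'
from h import *
p,d=get_image("side");cv2.imwrite("pics/s8.png",cv2.resize(p[120:320,150:400,::-1],None,fx=3,fy=3))
E
```

```text
(no output)
```

View pics/s8.png

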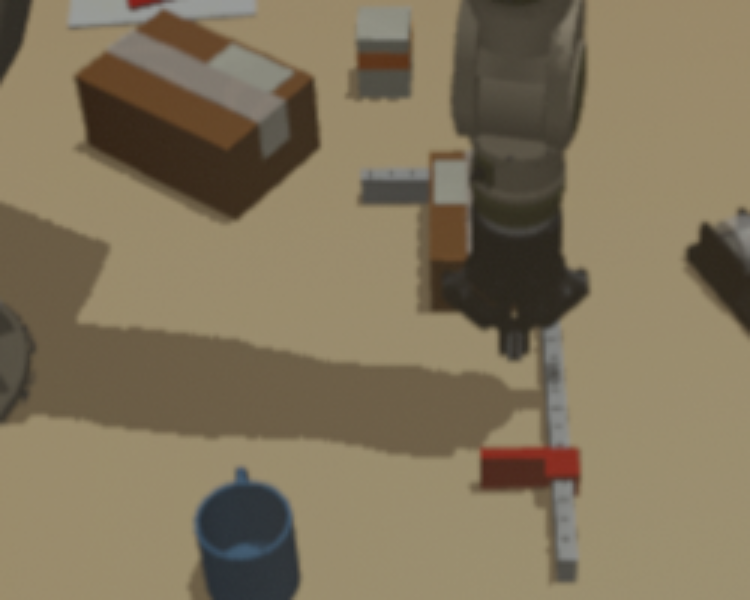

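The cursor did not move: it is still at about (530,465) in the crop and the fingers passed over it. The fingertips must be higher than I assumed, so I'll measure their height by depth.

```bash
python3 - <<'E'
from h import *
R,o,_,_=gauge()
p,d=get_image("side");W=world("side",d)
G=W.copy();G[...,:2]=(W[...,:2]-o)@R
for v in range(222,246,2):
    print(v,[tuple(G[v,u].round(0)) for u in (317,321,325)])
c,s,t=None,None,None
p,d=get_image("top");print(cursorface(p,R,o))
go(-31,-410,45,90)
E
```

```text
222 [(np.float64(-42.0), np.float64(-277.0), np.float64(137.0)), (np.float64(-25.0), np.float64(-150.0), np.float64(4.0)), (np.float64(-22.0), np.float64(-276.0), np.float64(135.0))]
224 [(np.float64(-41.0), np.float64(-274.0), np.float64(126.0)), (np.float64(-25.0), np.float64(-152.0), np.float64(-2.0)), (np.float64(-21.0), np.float64(-274.0), np.float64(126.0))]
226 [(np.float64(-41.0), np.float64(-272.0), np.float64(117.0)), (np.float64(-30.0), np.float64(-251.0), np.float64(94.0)), (np.float64(-21.0), np.float64(-272.0), np.float64(116.0))]
228 [(np.float64(-41.0), np.float64(-273.0), np.float64(110.0)), (np.float64(-30.0), np.float64(-254.0), np.float64(90.0)), (np.float64(-21.0), np.float64(-270.0), np.float64(107.0))]
230 [(np.float64(-41.0), np.float64(-267.0), np.float64(97.0)), (np.float64(-31.0), np.float64(-267.0), np.float64(97.0)), (np.float64(-21.0), np.float64(-272.0), np.float64(101.0))]
232 [(np.float64(-41.0), np.float64(-265.0), np.float64(87.0)), (np.float64(-31.0), np.float64(-269.0), np.float64(91.0)), (np.float64(-20.0), np.float64(-263.0), np.float64(84.0))]

[... 658 characters left out ...]
64(60.0)), (np.float64(-16.0), np.float64(-216.0), np.float64(1.0))]
242 [(np.float64(-86.0), np.float64(-1262.0), np.float64(1164.0)), (np.float64(-27.0), np.float64(-223.0), np.float64(1.0)), (np.float64(-17.0), np.float64(-224.0), np.float64(2.0))]
244 [(np.float64(-38.0), np.float64(-225.0), np.float64(-4.0)), (np.float64(-28.0), np.float64(-232.0), np.float64(3.0)), (np.float64(-17.0), np.float64(-229.0), np.float64(-1.0))]
(np.float64(-350.3309880952159), np.float64(-362.13673175730526), np.float64(-61.828936851735506), np.int64(96))
t 13.73 gauge pos [ -28.4 -257.1] z 47.9 F [ 0.2 -0.4] -0.4 op 0.0
tool shift cm [-15.29  -0.29   0.29] turn 0.002 q [-0.3   0.38 -0.3   0.89 -0.    1.35]
```

Depth puts the shut fingertips at about 55–59 mm while the TCP reads 47.9, so they stand higher than the description says. The 47 mm blade passed underneath and nothing moved. I'll go back behind the cursor, higher, and descend carefully.

```bash
python3 -m inch '[[0,0,0,-3,0],[0,-2.5,-0.1,0,0],[0,-3.5,-0.2,0,0],[0,-3.5,0,0,0],[0,-3.2,0,0,0],[0,-2,0,0,0],[0,-0.6,0,0,0],[0,0,0,0,0]]'; python3 -m inch '[[0,0,0,2,0],[0,0,0,1.5,0],[0,0,0,0.8,0],[0,0,0,0,0]]';python3 - <<'E'
from h import *
R,o,_,_=gauge()
go(-31,-410,22,90)
p,d=get_image("side");cv2.imwrite("pics/s9.png",cv2.resize(p[120:320,150:400,::-1],None,fx=3,fy=3))
W=world("side",d)
G=W.copy();G[...,:2]=(W[...,:2]-o)@R
m=(abs(G[...,0]+31)<16)&(abs(G[...,1]+415)<25)&(G[...,2]>12)
z=np.sort(G[...,2][m]);print("lowest finger z",z[:12].round(1))
E
```

```text
clock: 14.4
tcp_pos: [531.2, -237.9, 77.8]
tool_rot: [[0.079, 0.997, 0.0], [0.997, -0.079, -0.0], [-0.0, 0.0, -1.0]]
ft_force: [0.9, -0.4, -0.6]
opening: 0.002
clock: 14.73
tcp_pos: [530.0, -233.7, 32.8]
tool_rot: [[0.075, 0.997, -0.004], [0.997, -0.075, 0.003], [0.002, -0.004, -1.0]]
ft_force: [-0.5, 0.1, -0.1]
opening: 0.004
t 14.73 gauge pos [ -32.9 -409. ] z 32.8 F [-0.5  0. ] -0.1 op 0.0
tool shift cm [-0.1   0.2   1.08] turn 0.002 q [-0.55  0.45 -0.24  0.89  0.    1.09]
lowest finger z [44.9 46.4 46.8 47.4 47.4 47.9 48.1 48.9 49.1 49.3 49.5 49.7]
```

View pics/s9.png

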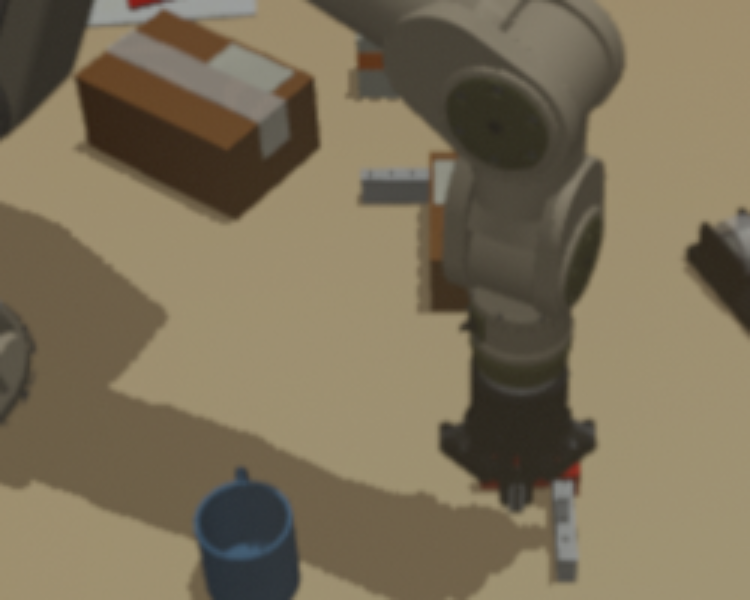

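```bash
python3 -m inch '[[0,0,0,0.6,0],[0,0,0,0.5,0],[0,0,0,0,0]]';python3 - <<'E'
from h import *
R,o,_,_=gauge()
go(-31,-372,22,90)
p,d=get_image("side");cv2.imwrite("pics/s10.png",cv2.resize(p[220:310,280:370,::-1],None,fx=6,fy=6,interpolation=2))
W=world("side",d)
G=W.copy();G[...,:2]=(W[...,:2]-o)@R
m=(abs(G[...,0]+31)<16)&(abs(G[...,1]+415)<25)&(G[...,2]>8)
z=np.sort(G[...,2][m]);print("lowest finger z",z[:12].round(1))
E
```

```text
clock: 15.03
tcp_pos: [531.4, -235.4, 23.4]
tool_rot: [[0.075, 0.997, -0.0], [0.997, -0.075, 0.0], [0.0, -0.0, -1.0]]
ft_force: [-0.6, -0.3, 0.3]
opening: 0.003
t 15.03 gauge pos [ -31.4 -410.6] z 23.4 F [-0.6 -0.3] 0.3 op 0.0
tool shift cm [3.86 0.04 0.15] turn 0.001 q [-0.56  0.46 -0.25  0.86  0.    1.09]
lowest finger z [ 8.8 32.8 37.5 37.8 37.9 38.  38.9 39.1 39.4 39.6 40.4 41.1]
```

View pics/s10.png

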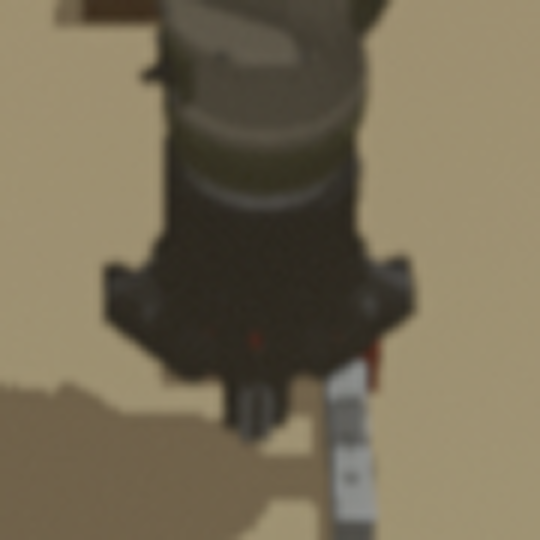

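```bash
python3 -m inch '[[0,0,0,0.5,0],[0,0,0,0.5,0],[0,0,0,0,0],[0,1,0,0,0],[0,1,0,0,0],[0,0.6,0,0,0],[0,0.5,0,0,0],[0,0.5,0,0,0]]'; python3 -m inch '[[0,0.5,0,0,0],[0,0.5,0,0,0],[0,0,0,0,0]]';python3 - <<'E'
from h import *
R,o,_,_=gauge()
go(-31,-172,15,90)
p,d=get_image("side");cv2.imwrite("pics/s11.png",cv2.resize(p[120:320,150:400,::-1],None,fx=3,fy=3))
p,d=get_image("top");print(cursorface(p,R,o))
E
```

```text
clock: 15.75
tcp_pos: [534.4, -198.9, 14.1]
tool_rot: [[0.075, 0.997, 0.0], [0.997, -0.075, -0.0], [-0.0, 0.0, -1.0]]
ft_force: [-0.5, -1.1, -0.9]
opening: -0.003
clock: 16.0
tcp_pos: [535.2, -189.0, 14.0]
tool_rot: [[0.075, 0.997, 0.0], [0.997, -0.075, 0.0], [0.0, 0.0, -1.0]]
ft_force: [-0.5, 0.4, 0.2]
opening: 0.001
t 16.0 gauge pos [ -31.1 -364. ] z 14.0 F [-0.5  0.4] 0.2 op 0.0
tool shift cm [19.2   0.04 -0.09] turn 0.002 q [-0.48  0.45 -0.3   0.82  0.    1.16]Traceback (most recent call last):
  File "<stdin>", line 5, in <module>
  File "h.py", line 52, in cursorface
    return G[red][:,1].max(),G[red][:,1].min(),G[red][:,0].min(),red.sum()
           ~~~~~~~~~~~~~~~^^
    return umr_maximum(a, axis, None, out, keepdims, initial, where)
ValueError: zero-size array to reduction operation maximum which has no identity
```

View pics/s11.png

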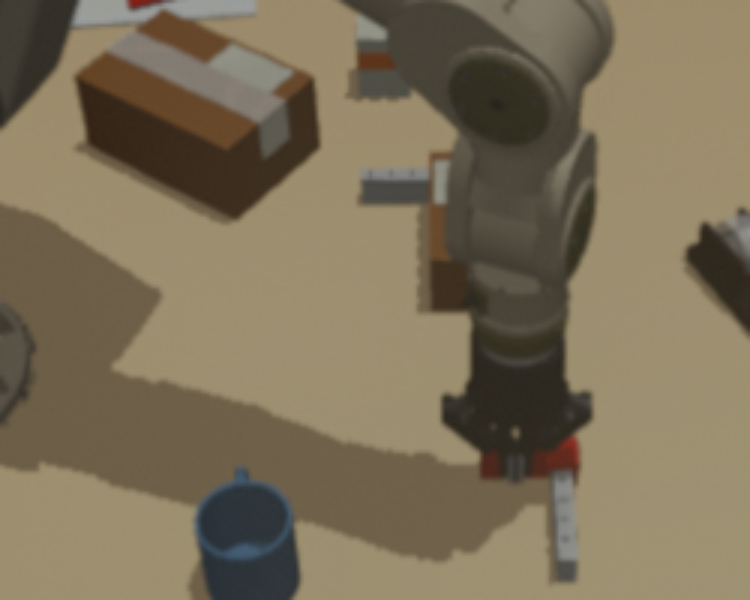

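The fingers are on the blade and the cursor has begun to slide: its saddle is now at about (562,455) in the crop. Continuing.

```bash
python3 -m inch '[[0,0.5,0,0,0],[0,0.8,0,0,0],[0,0.9,0,0,0],[0,0.9,0,0,0],[0,0.9,0,0,0],[0,0.9,0,0,0],[0,0.9,0,0,0],[0,0.9,0,0,0]]'; python3 -m inch '[[0,0.9,0,0,0],[0,0.9,0,0,0],[0,0.9,0,0,0],[0,0.9,0,0,0],[0,0.9,0,0,0],[0,0.8,0,0,0],[0,0.5,0,0,0],[0,0,0,0,0]]';python3 - <<'E'
from h import *
R,o,_,_=gauge()
go(-31,-172,15,90)
p,d=get_image("side");cv2.imwrite("pics/s12.png",cv2.resize(p[120:320,150:400,::-1],None,fx=3,fy=3))
E
```

```text
clock: 16.77
tcp_pos: [540.4, -122.0, 14.0]
tool_rot: [[0.076, 0.997, 0.0], [0.997, -0.076, -0.0], [-0.0, 0.0, -1.0]]
ft_force: [1.0, -1.0, 0.4]
opening: 0.003
clock: 17.43
tcp_pos: [544.0, -63.7, 13.7]
tool_rot: [[0.074, 0.997, -0.001], [0.997, -0.074, 0.001], [0.001, -0.001, -1.0]]
ft_force: [-0.4, -0.2, 0.1]
opening: 0.002
t 17.43 gauge pos [ -32.  -238.4] z 13.7 F [-0.4 -0.3] 0.1 op 0.0
tool shift cm [ 6.64  0.11 -0.13] turn 0.002 q [-0.26  0.41 -0.35  0.81  0.    1.38]
```

View pics/s12.png

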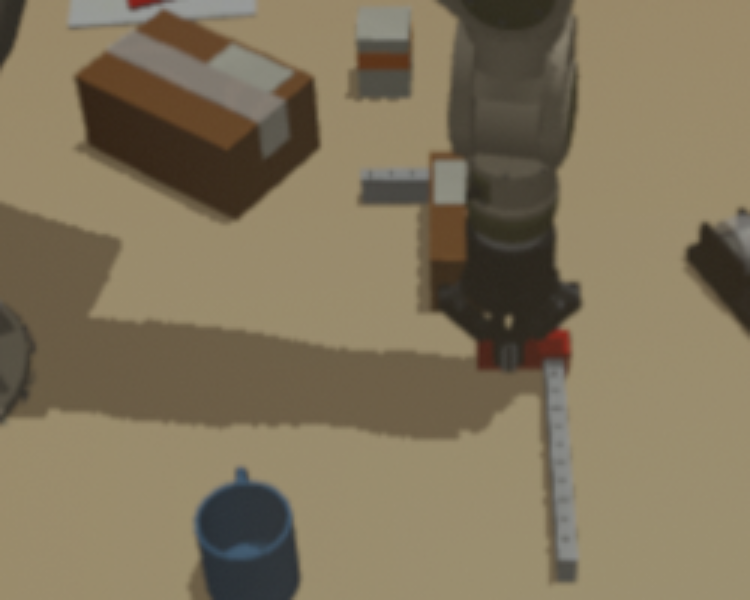

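The cursor is travelling with the fingers; its blade is now at about (525,350) in the crop. The gripper body will overhang the carton near the end, so I'll check its height first.

```bash
python3 - <<'E'
from h import *
R,o,_,_=gauge()
p,d=get_image("side");W=world("side",d)
G=W.copy();G[...,:2]=(W[...,:2]-o)@R
for u in (303,308,312,326,331,336):
    print(u,[(v,*G[v,u].round(0).astype(int)) for v in range(205,242,3)])
E
```

```text
303 [(205, np.int64(-75), np.int64(-147), np.int64(69)), (208, np.int64(-75), np.int64(-153), np.int64(64)), (211, np.int64(-75), np.int64(-153), np.int64(52)), (214, np.int64(-76), np.int64(-242), np.int64(131)), (217, np.int64(-76), np.int64(-244), np.int64(121)), (220, np.int64(-76), np.int64(-247), np.int64(113)), (223, np.int64(-76), np.int64(-254), np.int64(110)), (226, np.int64(-76), np.int64(-250), np.int64(95)), (229, np.int64(-76), np.int64(-256), np.int64(89)), (232, np.int64(-76), np.int64(-182), np.int64(-2)), (235, np.int64(-76), np.int64(-196), np.int64(2)), (238, np.int64(-76), np.int64(-205), np.int64(-2)), (241, np.int64(-76), np.int64(-212), np.int64(-5))]
308 [(205, np.int64(-64), np.int64(-264), np.int64(184)), (208, np.int64(-64), np.int64(-265), np.int64(174)), (211, np.int64(-63), np.int64(-261), np.int64(160)), (214, np.int64(-63), np.int64(-253), np.int64(141)), (217, np.int64(-63), np.int64(-253), np.int64(131)), (220, np.int64(-63), np.int64(-255), np.int64(121)), (223, np.int64(-63), np.int64(-236), np.int64(90)), (226, np.int64(-63), np.int64(-232), np.i
[... 2282 characters left out ...]
(-1), np.int64(-232), np.int64(14))]
336 [(205, np.int64(22), np.int64(-75), np.int64(-4)), (208, np.int64(22), np.int64(-88), np.int64(-4)), (211, np.int64(9), np.int64(-230), np.int64(127)), (214, np.int64(8), np.int64(-248), np.int64(134)), (217, np.int64(8), np.int64(-244), np.int64(119)), (220, np.int64(9), np.int64(-242), np.int64(106)), (223, np.int64(8), np.int64(-254), np.int64(107)), (226, np.int64(8), np.int64(-256), np.int64(99)), (229, np.int64(9), np.int64(-253), np.int64(84)), (232, np.int64(12), np.int64(-226), np.int64(43)), (235, np.int64(12), np.int64(-235), np.int64(41)), (238, np.int64(11), np.int64(-249), np.int64(44)), (241, np.int64(11), np.int64(-252), np.int64(36))]
```

The gripper body's front face ends at about z = 150 mm, well above the carton's 70 mm. The knuckles come no lower than about 75 mm and stop short of the carton's end, so it is safe to continue slowly.

```bash
python3 -m inch '[[0,0.5,0.1,0,0],[0,0.8,0,-0.1,0],[0,0.9,0,0,0],[0,0.9,0,0,0],[0,0.8,0,0,0],[0,0.6,0,0,0],[0,0.4,0,0,0],[0,0,0,0,0]]'; python3 -m inch '[[0,0.3,0,0,0],[0,0.3,0,0,0],[0,0.3,0,0,0],[0,0.2,0,0,0],[0,0.1,0,0,0],[0,0,0,0,0]]';python3 - <<'E'
from h import *
R,o,_,_=gauge()
go(-31,-172,15,90)
E
```

```text
clock: 18.2
tcp_pos: [549.3, -15.1, 15.0]
tool_rot: [[0.074, 0.997, 0.0], [0.997, -0.074, 0.001], [0.001, 0.0, -1.0]]
ft_force: [0.7, -0.4, 0.6]
opening: -0.0
clock: 18.7
tcp_pos: [550.3, -4.3, 15.0]
tool_rot: [[0.076, 0.997, 0.0], [0.997, -0.076, 0.0], [0.0, 0.0, -1.0]]
ft_force: [-0.1, -1.5, -0.6]
opening: -0.003
t 18.7 gauge pos [ -30.2 -178.7] z 15.0 F [-0.  -1.5] -0.6 op -0.0
tool shift cm [ 0.67 -0.08  0.  ] turn 0.001 q [-0.15  0.42 -0.35  0.81  0.    1.49]
```

```bash
python3 -m inch '[[0,0.15,0,0,0],[0,0.15,0,0,0],[0,0.1,0,0,0],[0,0,0,0,0]]'; python3 -m inch '[[0,0.1,0,0,0],[0,0,0,0,0]]';python3 -m inch '[[0,0.1,0,0,0],[0,0,0,0,0]]'; python3 - <<'E'
from h import *
go(-31,-172,15,90)
E
```

```text
clock: 19.03
tcp_pos: [550.6, -0.3, 15.0]
tool_rot: [[0.076, 0.997, 0.0], [0.997, -0.076, 0.0], [0.0, 0.0, -1.0]]
ft_force: [0.8, -0.8, 0.4]
opening: -0.002
clock: 19.2
tcp_pos: [550.7, 0.6, 15.0]
tool_rot: [[0.076, 0.997, 0.0], [0.997, -0.076, 0.0], [0.0, 0.0, -1.0]]
ft_force: [1.3, -0.9, 0.4]
opening: 0.0
clock: 19.37
tcp_pos: [550.7, 1.6, 15.0]
tool_rot: [[0.076, 0.997, 0.0], [0.997, -0.076, 0.0], [0.0, 0.0, -1.0]]
ft_force: [0.4, -1.1, 0.3]
opening: -0.0
t 19.37 gauge pos [ -30.3 -172.8] z 15.0 F [ 0.5 -1.1] 0.3 op -0.0
tool shift cm [ 0.08 -0.07 -0.  ] turn 0.001 q [-0.14  0.42 -0.34  0.81  0.    1.5 ]
```

```bash
python3 -m inch '[[0,0.1,0,0,0],[0,0,0,0,0]]'; python3 -m inch '[[0,0.1,0,0,0],[0,0,0,0,0]]';python3 -m inch '[[0,0.05,0,0,0],[0,0,0,0,0]]'; python3 - <<'E'
from h import *
go(-31,-172,15,90)
E
```

```text
clock: 19.53
tcp_pos: [550.7, 1.7, 15.0]
tool_rot: [[0.076, 0.997, 0.0], [0.997, -0.076, -0.002], [-0.002, 0.0, -1.0]]
ft_force: [-0.5, -4.5, 1.2]
opening: 0.002
clock: 19.7
tcp_pos: [550.7, 1.7, 15.0]
tool_rot: [[0.077, 0.997, -0.0], [0.997, -0.077, -0.004], [-0.004, 0.0, -1.0]]
ft_force: [-1.0, -8.1, 0.5]
opening: 0.003
clock: 19.87
tcp_pos: [550.7, 1.7, 15.0]
tool_rot: [[0.078, 0.997, -0.0], [0.997, -0.078, -0.004], [-0.004, 0.0, -1.0]]
ft_force: [-0.5, -9.6, 0.6]
opening: -0.0
t 19.87 gauge pos [ -30.3 -172.7] z 15.0 F [ 0.2 -9.6] 0.6 op -0.0
tool shift cm [ 0.07 -0.07  0.  ] turn -0.001 q [-0.14  0.42 -0.34  0.81 -0.    1.51]
```

Contact: the TCP stopped at -172.7, where it was expected, and the force rose to about 10 N. Retreating and checking.

```bash
python3 -m inch '[[0,-0.3,0,0,0],[0,-1,0,0,0],[0,-2.5,0,0,0],[0,-3,0,0,0],[0,-3,0,0,0],[0,-1,0,-2,0],[0,0,0,-3.5,0],[0,0,0,-3.5,0]]'; python3 -m inch '[[0,-3,0,-3,0],[0,-3.5,0,0,0],[0,-3.5,0,0,0],[0,-3.5,0,0,0],[0,-3,0,0,0],[0,-1,0,0,0],[0,0,0,0,0]]';python3 - <<'E'
from h import *
go(-31,-410,45,90)
p,d=get_image("top");cv2.imwrite("pics/t13.png",cv2.resize(p[150:350,150:420,::-1],None,fx=2.9,fy=2.9))
c,s,t=carton(p,d);R,o,y,_=gauge();print(s,(c-o)@R,t-y,cursorface(p,R,o))
p,d=get_image("side");cv2.imwrite("pics/s13.png",cv2.resize(p[80:320,120:440,::-1],None,fx=2.5,fy=2.5))
E
```

```text
clock: 20.53
tcp_pos: [540.7, -104.3, 104.3]
tool_rot: [[0.078, 0.997, -0.004], [0.997, -0.078, 0.003], [0.002, -0.004, -1.0]]
ft_force: [1.3, -0.1, -0.4]
opening: -0.0
clock: 21.12
tcp_pos: [528.7, -280.1, 133.8]
tool_rot: [[0.08, 0.997, 0.0], [0.997, -0.08, 0.001], [0.001, 0.0, -1.0]]
ft_force: [0.1, -0.6, -0.1]
opening: 0.004
t 21.12 gauge pos [ -30.6 -455.4] z 133.8 F [ 0.1 -0.6] -0.1 op 0.0
tool shift cm [ 4.54 -0.05  8.89] turn -0.003 q [-0.62  0.4  -0.05  1.12  0.    1.03]
(153.18284606933594, 100.58360290527344) [-50.24661906 -75.15355133] -0.0061715245 (np.float64(-149.08149106674315), np.float64(-164.0641842759462), np.float64(-61.848868694099664), np.int64(120))
```

View pics/t13.png

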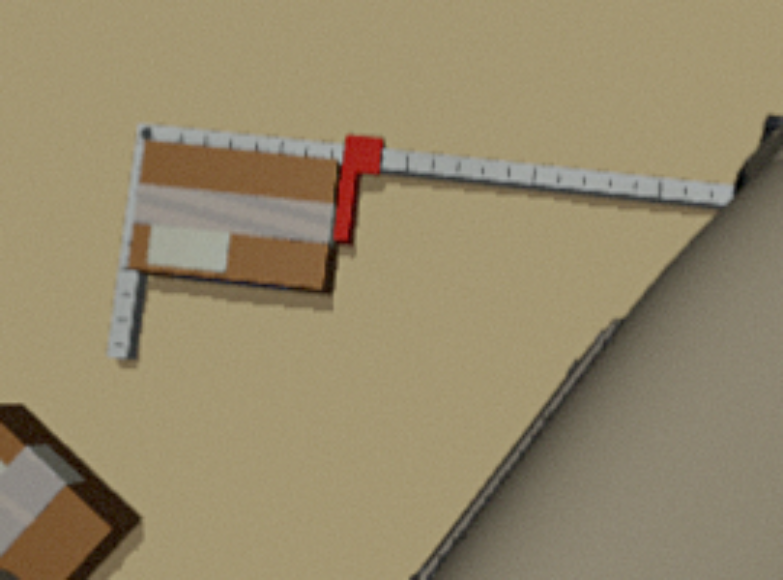

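View pics/s13.png

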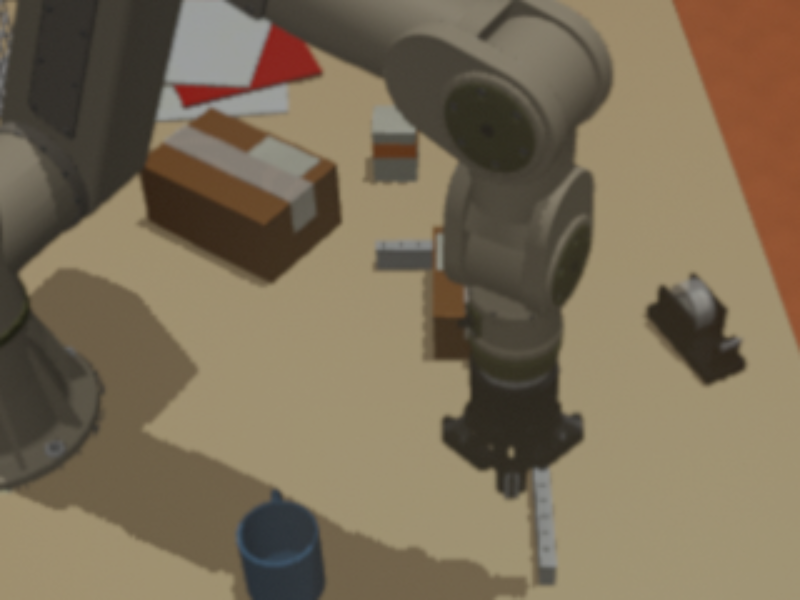

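The carton is snug in the corner, at gauge (-50.2, -75.2) with yaw error -0.006. The red blade lies against its free end at about (345,205) in the top crop. The mug, dispenser and small box are in their places and the robot is clear. Handing in.

```bash
python3 -c "
from bench import *
print(job_done())"
```

```text
the job is handed in; nothing more can be done
None
```

The carton is in the gauge's corner with the red cursor against its free end, and I handed the job in at about 21 s; no verdict was reported. I pushed the carton flush to the long rail with the open fingers, then slid it along to the short rail. With the fingers shut I then pushed the cursor up to it.

**Last checks:**
- **Carton:** its centre measured at gauge (-50.2, -75.2) mm, with a yaw error of -0.006 rad.
- **Cursor:** its face measured at about -149 to -150 mm, which is where the carton's free end is. Contact also showed as a force rise to about 10 N, with the TCP stopped where expected.
- **Other objects:** the mug, dispenser and small box looked unmoved in the last side picture. The screwdriver was outside that crop and I did not check it again; the arm worked well away from it.
- **Robot:** withdrawn and touching nothing.

**What failed or disagreed:**
- **First cursor push:** it passed over the blade without touching it. The shut fingertips measured about 8 mm above the TCP, where the description puts them 25 mm ahead of it. I went back, lowered the tool by about 33 mm and repeated the push, and nothing had been disturbed.
- **Cursor face reading:** the top camera gave -149.1 mm, about 1 mm past the carton's end, which I put down to pixel noise at the edge.

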